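Load the press rack with rubber wheels in reverse order

ROBOT

A 6-joint arm with a two-finger parallel gripper is mounted at the origin on the work surface. World frame = base frame: x ahead of the robot, y to its left, z up, the work surface at z = 0. Lengths are in m, angles in rad, forces in N, time in s.
With the tool pointing down it reaches from about 0.25 to 0.725 m from the base axis. Payload 4 kg.
Tool frame: the origin (TCP) lies midway between the tips of the shut fingers; the grasp point (between the pads) lies 19 mm behind it; z points along the fingers, y is the line along which they close (so a half turn about z gives the same grasp; the last joint's range is limited). The gripper opens to 85 mm and grips with 20 to 120 N. Pads are 22 mm wide; open, the fingers measure 114 mm over their backs; the gripper's body (76 mm by 85 mm) begins 54 mm behind the grasp point. The pads swing forward as they close: fully open they stand 13 mm farther back than shut.
Start: joints at [-1.142, 0.241, 0.005, 1.335, 0, 1.571], TCP at [0.208, -0.455, 0.201] pointing down, gripper open.
Joint ranges: [-2.72, 2.72], [-1.05, 1.87], [-1.09, 1.28], [-1.99, 2.15], [-1.42, 1.44], [-3.14, 3.14]. Speed limits (rad/s): [2.79, 2.79, 3.14, 3.14, 3.14, 3.14].

INTERFACE

Orientations are given as a unit quaternion [x, y, z, w].
In Python, from workcell import monitor, vision, job gives the robot as it stands.
- The arm moves only by the tool move_arm, never from a script. Its argument "moves" is a list that holds one entry, the list of rows, each a list of 5 numbers: the shift along the world's x, y, z in m, then the turn about the world's z in degrees, then the opening in per cent of the stroke, from 0 (shut) to 100 (fully open). In form: [[[x, y, z, turn, gripper], ...]]. A call has 1 to 5 rows; each row is the pose to reach, as a shift and turn from the pose commanded when the call began; what a row does not reach only later rows make up. A row lasts 1/8 s, in which the tool goes at most 62.5 mm and 10.7 degrees, less where a joint would pass 70% of its speed; a pose out of reach is approached as far as the arm can. A call with a gripper value outside its range is refused whole. The fingers move at their own pace and stop on an object; the grip force is fixed at half the most. Time passes only in rows, so rows that repeat a pose let the fingers close. It gives the time, the measured TCP pose, the force, the opening and the grip force at its end, in the units of the state.
- monitor.get_obs(): the state, without advancing time (a new reading comes with each control period).
- vision.camera(name): name is "side" or "top" or "wrist"; returns a dict with "color" (420x560x3 uint8, red, green, blue), "camera_matrix" (3x3 intrinsics, pixels), "eye" and "attitude" of the camera in the world; the wrist camera has in their place "hand_eye" (4x4, takes a point from camera to tool coordinates, whose origin is the TCP and whose axes are the flange's). Camera axes: x right, y up, looking along -z (the intrinsics and any distortion apply to the point x, -y, -z); pixel columns grow to the right and rows downward; lengths in m; the calibration is good to about 2 mm. A picture is of the moment at which its call begins: read the wrist's pose just before it. There is no depth.
- job.job_done(): hands the job in; it is judged then, once.
The state is a dict: "clock": time; "joint_pos": joint angles; "joint_vel": joint speeds; "tau": joint torques, N m; "eef_pos": TCP position; "tool_rot": TCP orientation; "ft_force": force on the tool from outside, world axes, zero at the start; "ft_torque": the same for the moment, N m; "grip_width": finger opening in m; "grasp_force": force on a finger pad.
Only numpy, scipy, OpenCV 4.12 (cv2) and the standard library are available. Lean on these libraries where they do the work, as an engineer would, in place of code of your own. Each camera call takes 0.05 s, during which the arm holds its last target. There are 200 camera calls.

TASK

Move the four rubber wheels from their coloured squares on the storage rack onto the posts of the green press rack, in reverse order: seen from the robot, the wheel that stood at the left end of the storage row goes on the post at the right end, the second from the left on the second post from the right, and so on. Each wheel must end fully down on its post, flat and let go; leave the bottle and the tin where they stand.

Things in the scene. Friction and masses are not known exactly. Their poses are not given: they have to be found in the camera images.
- wheel_red_mid (a point): Loose black rubber wheel with a red bush round its centre hole; diameter 56, height 44 (the bush stands 1 mm proud on top), hole diameter 26 right through, about 0.12 kg. It stands with its axis upright. This point is its centre, half-way up; z is its axis.
- wheel_yellow_mid (a point): Loose black rubber wheel with a yellow bush round its centre hole; diameter 56, height 44 (the bush stands 1 mm proud on top), hole diameter 26 right through, about 0.12 kg. It stands with its axis upright. This point is its centre, half-way up; z is its axis.
- wheel_blue_mid (a point): Loose black rubber wheel with a blue bush round its centre hole; diameter 56, height 44 (the bush stands 1 mm proud on top), hole diameter 26 right through, about 0.12 kg. It stands with its axis upright. This point is its centre, half-way up; z is its axis.
- wheel_white_mid (a point): Loose black rubber wheel with a white bush round its centre hole; diameter 56, height 44 (the bush stands 1 mm proud on top), hole diameter 26 right through, about 0.12 kg. It stands with its axis upright. This point is its centre, half-way up; z is its axis.
- seat_red: Fixed red plastic square, 70 x 70 x 4 thick, on the storage rack, with a steel post of diameter 10 rising 25 above its top face at the centre. The red wheel stands on it at the start, the post in its hole; it stays behind and so records that wheel's starting place. Origin: centre of its underside; axes parallel to the storage rack's.
- seat_yellow: Fixed yellow plastic square, 70 x 70 x 4 thick, on the storage rack, with a steel post of diameter 10 rising 25 above its top face at the centre. The yellow wheel stands on it at the start, the post in its hole; it stays behind and so records that wheel's starting place. Origin: centre of its underside; axes parallel to the storage rack's.
- seat_blue: Fixed blue plastic square, 70 x 70 x 4 thick, on the storage rack, with a steel post of diameter 10 rising 25 above its top face at the centre. The blue wheel stands on it at the start, the post in its hole; it stays behind and so records that wheel's starting place. Origin: centre of its underside; axes parallel to the storage rack's.
- seat_white: Fixed white plastic square, 70 x 70 x 4 thick, on the storage rack, with a steel post of diameter 10 rising 25 above its top face at the centre. The white wheel stands on it at the start, the post in its hole; it stays behind and so records that wheel's starting place. Origin: centre of its underside; axes parallel to the storage rack's.
- storage_rack: Fixed plywood board 84 (x) x 330 (y) x 12 high carrying the four coloured squares in one row along its y axis, at y = -117, -39, 39 and 117, in an order that changes. Origin: centre of its underside on the bench; x points away from the robot, y to the robot's left, both within about 0.15 rad. The two racks lie one behind the other, either one nearer.
- press_rack: Fixed green steel rack 84 (x) x 330 (y), top face 20 above the bench, with four bare steel posts of diameter 10 rising 30 above that face at y = -117, -39, 39 and 117 (x = 0), empty at the start; a green end plate 6 thick and 36 high stands at each end (y = -168 and 168). Origin: centre of its underside on the bench; x points away from the robot, y to the robot's left, both within about 0.15 rad. A wheel fully down on it has its centre 42 above this origin.
- bottle_mid (a point): Bystander: loose white plastic bottle with a red cap, diameter 66, height 170, standing on the bench right of the racks. This point is its centre, half-way up.
- tin_mid (a point): Bystander: loose open dark steel tin, rim diameter 70, height 75, standing on the bench left of the racks. This point is its centre, half-way up.
Not all that is in view belongs to the job. What is shaped like the part that bears wheel_red_mid but purple or turquoise is not meant.

How it is judged:
By the outcome, as a careful person would: the job done as asked, in the order asked, and still so for the second after the job is handed in, with the robot touching nothing.
It also fails if it takes over 90 s, if anything falls off the work surface, if the arm or the gripper's body presses on something with over 40 N, if the wrist force passes 120 N, or if a joint passes its speed limit or range.

## Working session

There is one attempt and no reset: what is moved stays moved. The work goes in short steps, Python scripts to look and compute and a tool call to move; the robot and the scene stay as the last step left them, time stands still between calls to the robot, and variables do not carry over. Pictures are saved under pics/ and viewed, at most 14 in all, crops included, and the job is handed in when it is done.

Besides the shell and the picture viewer there is one more tool, called after "Emit:" as name([rows], argument=value, ...), one row to a line, values as JSON. move_arm: Moves the arm, as the interface text tells. Its arguments: {"type":"object","properties":{"moves":{"type":"array","items":{"type":"array","items":{"type":"array","items":{"type":"number"}}}}},"required":["moves"]}

```bash
mkdir -p pics
python3 - <<'E'
from workcell import monitor, vision
import cv2,numpy as np
o=monitor.get_obs();print({k:np.round(v,3).tolist() for k,v in o.items()})
for n in("top","side"):
    c=vision.camera(n);cv2.imwrite(f"pics/{n}0.png",c["color"][:,:,::-1])
    np.savez(f"{n}.npz",**c)
    print({k:np.array(v).round(4).tolist() if not isinstance(v,str) else v for k,v in c.items() if k!="color"})
E
```

```text
{'clock': 0.0, 'joint_pos': [-1.142, 0.241, 0.004, 1.335, 0.0, 1.571], 'joint_vel': [-0.0, 0.0, -0.0, 0.001, -0.001, -0.001], 'tau': [0.001, -37.232, 25.241, 0.017, 0.0, -0.0], 'eef_pos': [0.208, -0.454, 0.2], 'tool_rot': [0.977, 0.213, -0.0, -0.001], 'ft_force': [-0.83, -0.971, -0.538], 'ft_torque': [-0.026, -0.023, 0.017], 'grasp_force': 0.0, 'grip_width': 0.085}
{'camera_matrix': [[538.0088, 0.0, 284.5061], [0.0, 538.0088, 201.8245], [0.0, 0.0, 1.0]], 'eye': [0.5327, 0.0054, 1.3287], 'attitude': [-0.0321, 0.0271, 0.7128, -0.7002]}
{'camera_matrix': [[526.9993, 0.0, 281.6354], [0.0, 526.9993, 217.4902], [0.0, 0.0, 1.0]], 'eye': [0.062, 0.8802, 1.1752], 'attitude': [-0.1075, 0.361, 0.8879, -0.2643]}
```

View pics/top0.png

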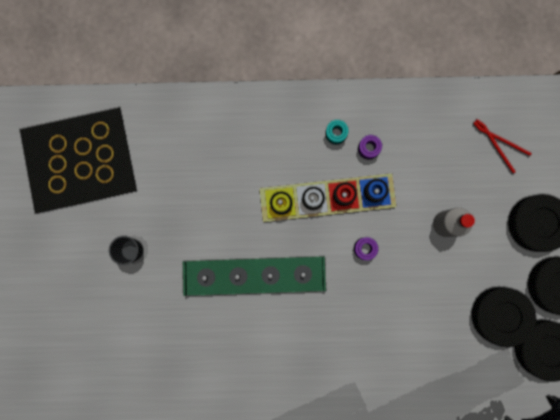

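View pics/side0.png

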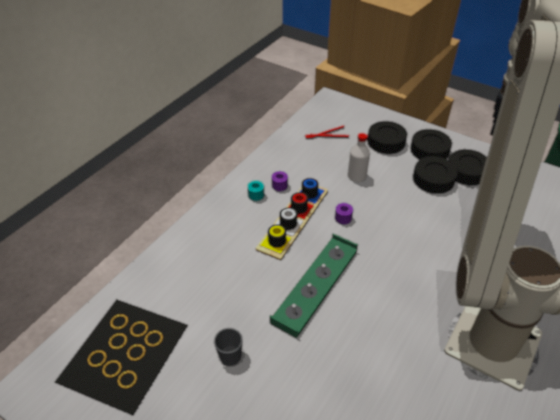

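The top view, where left in the image is robot left, shows the storage row as yellow (281,203), white (313,198), red (345,194) and blue (376,190). The press posts are at (205,278), (237,277), (270,275) and (303,275), nearer the robot. A purple decoy stands at (365,250). The side view agrees.

```bash
cat > h.py <<'E'
import numpy as np,cv2
from scipy.spatial.transform import Rotation as R
from workcell import monitor, vision
def pose(c,o=None):
    if "hand_eye" in c:
        T=np.eye(4);T[:3,:3]=R.from_quat(o["tool_rot"]).as_matrix();T[:3,3]=o["eef_pos"]
        T=T@np.array(c["hand_eye"]);return T[:3,3],T[:3,:3]
    return np.array(c["eye"]),R.from_quat(c["attitude"]).as_matrix()
def ray(uv,z,K,e,A):
    uv=np.atleast_2d(uv).astype(float);d=np.c_[(uv[:,0]-K[0,2])/K[0,0],-(uv[:,1]-K[1,2])/K[1,1],-np.ones(len(uv))]@A.T
    return e+d*((z-e[2])/d[:,2])[:,None]
def proj(P,K,e,A):
    q=(np.atleast_2d(P)-e)@A;return np.c_[K[0,2]-K[0,0]*q[:,0]/q[:,2],K[1,2]+K[1,1]*q[:,1]/q[:,2]]
def show(n,**k):
    print({a:np.round(v,4).tolist() for a,v in k.items()})
E
python3 - <<'E'
from h import *
c=dict(np.load("top.npz"));e,A=pose(c);K=c["camera_matrix"]
w=ray([(281,203),(313,198),(345,194),(376,190)],.06,K,e,A);p=ray([(205,278),(237,277),(270,275),(303,275)],.045,K,e,A)
print(w.round(3),p.round(3),sep="\n");print(np.linalg.norm(np.diff(w,axis=0),axis=1),np.linalg.norm(np.diff(p,axis=0),axis=1))
print(ray([(365,250),(460,220),(127,250)],.03,K,e,A).round(3))
c=vision.camera("wrist");show("",K=c["camera_matrix"],he=c["hand_eye"]);print(c.keys())
E
```

```text
[[ 0.637  0.022  0.06 ]
 [ 0.647 -0.054  0.06 ]
 [ 0.655 -0.13   0.06 ]
 [ 0.664 -0.204  0.06 ]]
[[ 0.463  0.205  0.045]
 [ 0.464  0.129  0.045]
 [ 0.467  0.051  0.045]
 [ 0.466 -0.027  0.045]]
[0.0766588  0.07635464 0.07403384] [0.07588252 0.07830517 0.07812329]
[[ 0.522 -0.178  0.03 ]
 [ 0.59  -0.408  0.03 ]
 [ 0.532  0.395  0.03 ]]
{'K': [[375.0816, 0.0, 286.041], [0.0, 375.0816, 206.1933], [0.0, 0.0, 1.0]], 'he': [[0.0008, 0.9525, 0.3047, 0.0773], [1.0, -0.001, 0.0006, -0.0006], [0.0009, 0.3047, -0.9525, -0.1734], [0.0, 0.0, 0.0, 1.0]]}
dict_keys(['color', 'camera_matrix', 'hand_eye'])
```

Emit:
move_arm([
  [[0.035, 0.04, 0.02, 8, 100], [0.07, 0.08, 0.04, 16, 100], [0.105, 0.12, 0.05, 24, 100], [0.14, 0.16, 0.05, 32, 100], [0.175, 0.2, 0.05, 40, 100]],
])

```text
clock: 0.78
eef_pos: [0.3838, -0.2534, 0.2511]
tool_rot: [0.844, 0.536, 0.0, 0.0]
ft_force: [1.5, 0.3, 0.7]
grip_width: 0.0852
grasp_force: 0.0
```

Emit:
move_arm([
  [[0.035, 0.04, 0, 8, 100], [0.07, 0.08, 0, 16, 100], [0.105, 0.12, 0, 24, 100], [0.14, 0.16, 0, 32, 100], [0.165, 0.195, 0, 32, 100]],
])

```text
clock: 1.4
eef_pos: [0.5489, -0.058, 0.2504]
tool_rot: [0.665, 0.747, -0.0, -0.0]
ft_force: [0.4, -0.0, 0.5]
grip_width: 0.0855
grasp_force: 0.0
```

Run:
```python
from h import *
o=monitor.get_obs();show("",p=o["eef_pos"],q=o["tool_rot"],t=o["clock"],v=o["joint_vel"])
c=vision.camera("wrist");e,A=pose(c,o);K=np.array(c["camera_matrix"]);im=c["color"]
np.savez("w1.npz",im=im,K=K,e=e,A=A);cv2.imwrite("pics/w1.png",im[:,:,::-1])
w=[[0.637,0.022,.06],[.647,-.054,.06],[.655,-.13,.06],[.664,-.204,.06],[.463,.205,.045],[.464,.129,.045],[.467,.051,.045],[.466,-.027,.045]]
print(proj(w,K,e,A).round(0).tolist())
```

```text
{'p': [0.5489, -0.058, 0.2504], 'q': [0.6648, 0.747, -0.0002, -0.0003], 't': 1.4, 'v': [0.5531, 0.3271, 0.4533, 0.1307, -0.003, 0.5832]}
[[391.0, 97.0], [386.0, 177.0], [379.0, 248.0], [374.0, 310.0], [220.0, -164.0], [215.0, -55.0], [214.0, 42.0], [208.0, 127.0]]
```

View pics/w1.png

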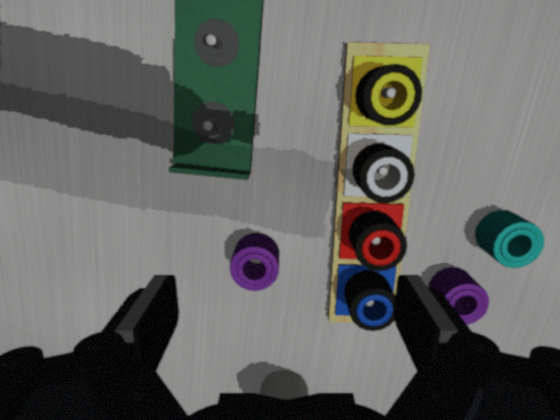

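The wrist view shows the yellow, white, red and blue bushes at (389,94), (386,175), (379,246) and (374,309), as predicted. Two press discs are at (214,43) and (213,122). A purple decoy at (460,297) stands close behind the blue wheel, so I'll measure it too.

```bash
cat >> h.py <<'E'
def snap():
    vision.camera("wrist");o=monitor.get_obs();c=vision.camera("wrist");e,A=pose(c,o)
    return c["color"],np.array(c["camera_matrix"]),e,A,o
def rings(im,near,masks,K,e,A,z=.061):
    out={}
    for n,(lo,hi) in masks.items():
        m=cv2.inRange(cv2.cvtColor(im,cv2.COLOR_RGB2HSV),np.array(lo),np.array(hi))
        for ct in cv2.findContours(m,cv2.RETR_EXTERNAL,cv2.CHAIN_APPROX_NONE)[0]:
            if len(ct)<30: continue
            P=ray(ct[:,0],z,K,e,A)[:,:2];(x,y),(a,b),_=cv2.fitEllipse((P*1000).astype(np.float32))
            if 20<min(a,b) and max(a,b)<75: print(n,round(x,1),round(y,1),"axes",round(a,1),round(b,1))
M=dict(yellow=((22,120,70),(35,255,255)),white=((0,0,150),(180,40,255)),red=((0,120,60),(6,255,255)),blue=((105,120,50),(125,255,255)),
  purple=((130,80,40),(160,255,255)),turq=((80,100,40),(98,255,255)))
E
python3 - <<'E'
from h import *
im,K,e,A,o=snap();show("",p=o["eef_pos"],v=o["joint_vel"]);rings(im,None,M,K,e,A)
print(ray([(213,43),(213,122)],.02,K,e,A).round(4))
E
```

```text
{'p': [0.5496, -0.0562, 0.2497], 'v': [-0.0587, -0.0333, -0.0381, 0.0168, -0.0418, -0.0324]}
yellow 637.5 23.7 axes 40.2 40.6
white 647.5 -52.9 axes 37.1 37.6
white 637.2 -21.9 axes 20.8 68.6
red 656.5 -128.8 axes 40.4 40.6
red 642.1 -112.0 axes 66.0 68.8
blue 663.6 -204.0 axes 40.8 41.3
blue 632.0 -179.7 axes 32.2 64.6
purple 764.3 -179.1 axes 37.7 54.0
purple 527.0 -165.8 axes 50.0 60.0
turq 793.9 -104.5 axes 48.5 69.7
[[ 0.462   0.0539  0.02  ]
 [ 0.4668 -0.0228  0.02  ]]
```

Emit:
move_arm([
  [[-0.02, 0.06, 0, 0, 100], [-0.04, 0.12, 0, 0, 100], [-0.06, 0.17, 0, 0, 100], [-0.06, 0.17, 0, 0, 100]],
])

```text
clock: 2.05
eef_pos: [0.4861, 0.1121, 0.2513]
tool_rot: [0.664, 0.748, -0.0, -0.0]
ft_force: [-0.9, -0.4, 0.1]
grip_width: 0.0856
grasp_force: 0.0
```

Run:
```python
from h import *
im,K,e,A,o=snap();show("",p=o["eef_pos"],v=o["joint_vel"]);rings(im,None,M,K,e,A)
cv2.imwrite("pics/w2.png",im[:,:,::-1]);np.savez("w2.npz",K=K,e=e,A=A)
```

```text
{'p': [0.487, 0.1106, 0.2512], 'v': [-0.0483, 0.013, 0.0137, -0.0039, -0.0077, -0.0015]}
yellow 637.7 25.4 axes 35.3 38.4
yellow 621.4 44.7 axes 65.6 71.6
red 652.9 -127.0 axes 30.3 37.7
red 614.9 -92.5 axes 23.6 66.6
purple 522.2 -152.4 axes 36.6 52.8
```

View pics/w2.png

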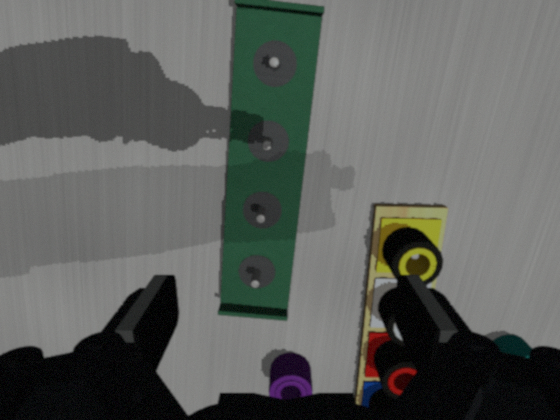

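The wrist view shows all four press posts. Discs are at about (275,63), (268,140), (262,210) and (257,271), with post tips at (274,62), (267,146), (261,218) and (255,284).

Run:
```python
from h import *
d=np.load("w2.npz");K,e,A=d["K"],d["e"],d["A"]
D=ray([(275,63),(268,140),(262,210),(257,271)],.021,K,e,A);T=ray([(274,62),(267,146),(261,218),(255,284)],.05,K,e,A)
y=np.array([117,39,-39,-117])/1e3
for P in(D,T):
    fx,fy=np.polyfit(y,P[:,0],1),np.polyfit(y,P[:,1],1);print(P.round(4).tolist(),np.hypot(fx[0],fy[0]),np.degrees(np.arctan2(-fx[0],fy[0])));print(np.c_[np.polyval(fx,y),np.polyval(fy,y)].round(4).tolist())
```

```text
[[0.463, 0.2093, 0.021], [0.4639, 0.1319, 0.021], [0.4653, 0.0527, 0.021], [0.4669, -0.0244, 0.021]] 1.0008602758485325 0.957313773009551
[[0.4628, 0.2094], [0.4641, 0.1314], [0.4654, 0.0533], [0.4668, -0.0247]]
[[0.463, 0.2086, 0.05], [0.4645, 0.1299, 0.05], [0.466, 0.0534, 0.05], [0.467, -0.0256, 0.05]] 0.9987851414709867 0.975422976093746
[[0.4631, 0.2084], [0.4645, 0.1305], [0.4658, 0.0526], [0.4671, -0.0253]]
```

Emit:
move_arm([
  [[0.045, -0.026, -0.03, 0, 100], [0.09, -0.052, -0.06, 0, 100], [0.13, -0.075, -0.09, 0, 100], [0.1495, -0.0865, -0.12, 0, 100], [0.1495, -0.0865, -0.15, 0, 100]],
])

```text
clock: 2.78
eef_pos: [0.6388, 0.0193, 0.0989]
tool_rot: [0.668, 0.744, -0.0, 0.0]
ft_force: [-1.0, -0.2, -0.4]
grip_width: 0.0855
grasp_force: 0.0
```

Emit:
move_arm([
  [[0, 0, -0.04, 0, 100], [0, 0, -0.073, 0, 100], [0, 0, -0.073, 0, 100], [0, 0, -0.073, 0, 20], [0, 0, -0.073, 0, 20]],
])

```text
clock: 3.4
eef_pos: [0.6392, 0.0232, 0.0303]
tool_rot: [0.666, 0.746, 0.001, 0.001]
ft_force: [0.1, 0.9, 0.2]
grip_width: 0.0515
grasp_force: 0.0
```

Emit:
move_arm([
  [[0, 0, 0, 0, 20], [0, 0, 0, 0, 20], [0, 0, 0, 0, 20], [0, 0, 0.04, 0, 20], [0, 0, 0.1, 0, 20]],
])

```text
clock: 4.03
eef_pos: [0.6357, 0.0239, 0.1276]
tool_rot: [0.665, 0.747, -0.001, -0.002]
ft_force: [0.2, -0.0, 0.4]
grip_width: 0.0172
grasp_force: 0.0
```

The fingers closed to 17 mm, so nothing was gripped. I'll look before trying again.

Run:
```python
from h import *
im,K,e,A,o=snap();show("",p=o["eef_pos"],f=o["ft_force"],g=o["grip_width"])
c=vision.camera("top")["color"][150:310,170:410];s=vision.camera("side")["color"][160:340,220:400]
cv2.imwrite("pics/w3.png",np.hstack([cv2.resize(im,(400,300)),cv2.resize(s,(300,300))])[:,:,::-1])
cv2.imwrite("pics/t3.png",cv2.resize(c,None,fx=2,fy=2)[:,:,::-1])
```

```text
{'p': [0.6415, 0.0241, 0.1393], 'f': [2.3838, -0.35, 6.1271], 'g': 0.0172}
```

View pics/w3.png

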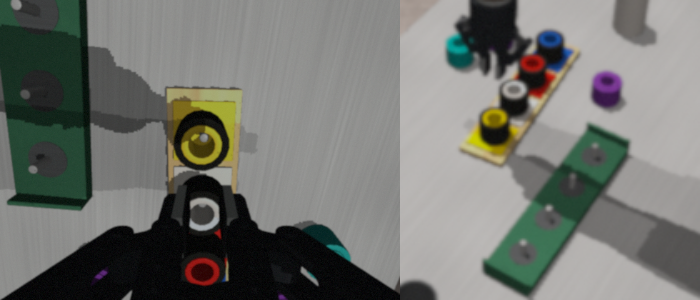

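Run:
```python
from h import *
im,K,e,A,o=snap();show("",p=o["eef_pos"],f=o["ft_force"],g=o["grip_width"],v=o["joint_vel"]);rings(im,None,M,K,e,A)
```

```text
{'p': [0.6377, 0.024, 0.129], 'f': [0.6561, 0.933, -1.0303], 'g': 0.017, 'v': [-0.0009, 0.0324, -0.0397, -0.0034, -0.0011, 0.0019]}
yellow 638.9 23.8 axes 39.6 40.3
yellow 639.5 36.3 axes 62.5 72.4
white 647.5 -53.1 axes 31.6 35.7
red 656.2 -124.6 axes 30.0 37.3
```

View pics/t3.png

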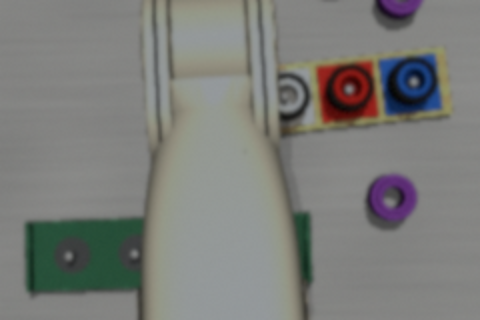

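Run:
```python
from h import *
im,K,e,A,o=snap()
P=o["eef_pos"];q=R.from_quat(o["tool_rot"])
pts=[P+q.apply(t) for t in([0,0,0],[.011,0,0],[.011,0,-.013],[.011,0,-.026])]
uv=proj(pts,K,e,A);print(uv.round(0).tolist())
s=vision.camera("side");us=proj(pts,np.array(s["camera_matrix"]),*pose(s));print(us.round(0).tolist())
a=im.copy();b=s["color"].copy()
for x in uv: cv2.circle(a,tuple(int(i) for i in x.round()),1,(255,0,255),-1)
b=cv2.resize(b,None,fx=5,fy=5,interpolation=cv2.INTER_CUBIC)
for x in us: cv2.circle(b,tuple(int(5*i) for i in x),2,(255,0,255),-1)
u,v=(us[0]*5).astype(int);b=b[v-210:v+210,u-100:u+140]
cv2.imwrite("pics/w4.png",np.hstack([a,b])[:,:,::-1])
```

```text
[[288.0, 250.0], [288.0, 229.0], [288.0, 239.0], [288.0, 251.0]]
[[277.0, 215.0], [275.0, 218.0], [275.0, 214.0], [275.0, 211.0]]
```

View pics/w4.png

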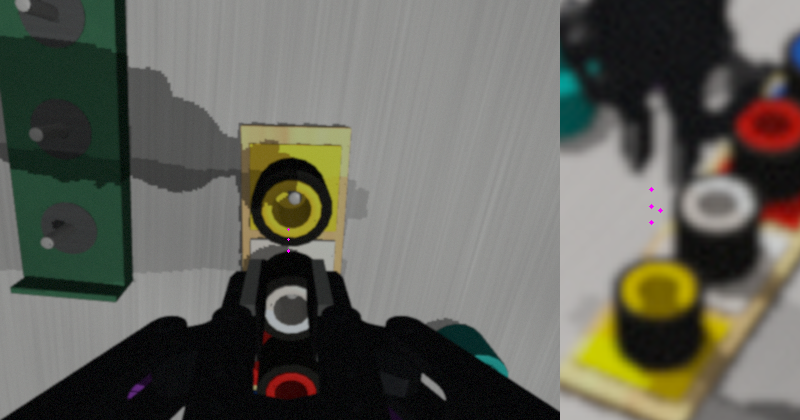

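Both views show the real fingertips about 27 mm behind the reported TCP, so the fingers passed over the wheel top. I'll reopen, go deeper and check the force.

Emit:
move_arm([
  [[0, 0, 0, 0, 100], [0, 0, 0, 0, 100], [0, 0, 0, 0, 100], [0, 0, -0.05, 0, 100], [0, 0, -0.1, 0, 100]],
])

```text
clock: 5.1
eef_pos: [0.6385, 0.0238, 0.028]
tool_rot: [0.665, 0.746, 0.001, 0.001]
ft_force: [0.6, 1.0, -0.8]
grip_width: 0.0853
grasp_force: 0.0
```

Emit:
move_arm([
  [[0, 0, -0.013, 0, 100], [0, 0, -0.023, 0, 100], [0, 0, -0.023, 0, 100]],
])

```text
clock: 5.48
eef_pos: [0.6384, 0.0238, 0.006]
tool_rot: [0.665, 0.746, 0.001, 0.001]
ft_force: [0.0, 0.8, 0.4]
grip_width: 0.0856
grasp_force: 0.0
```

Emit:
move_arm([
  [[0, 0, 0, 0, 30], [0, 0, 0, 0, 30], [0, 0, 0, 0, 30], [0, 0, 0, 0, 30], [0, 0, 0, 0, 30]],
])

```text
clock: 6.1
eef_pos: [0.6393, 0.0238, 0.0074]
tool_rot: [0.665, 0.746, 0.002, 0.002]
ft_force: [-1.0, 0.5, 5.7]
grip_width: 0.054
grasp_force: 63.8
```

Gripped: 54 mm wide at 64 N. Lifting and carrying it to the right-end post.

Emit:
move_arm([
  [[0, 0, 0.05, 0, 30], [0, 0, 0.1, 0, 30], [-0.05, -0.014, 0.1, -2, 30], [-0.1, -0.028, 0.1, -4, 30], [-0.15, -0.043, 0.1, -5.6, 30]],
])

```text
clock: 6.72
eef_pos: [0.4859, -0.0195, 0.1053]
tool_rot: [0.701, 0.713, 0.0, 0.0]
ft_force: [-0.6, -0.3, -0.7]
grip_width: 0.0534
grasp_force: 67.0
```

Emit:
move_arm([
  [[-0.0205, -0.0055, 0, 0, 30], [-0.0205, -0.0055, 0, 0, 30]],
])

```text
clock: 6.98
eef_pos: [0.4654, -0.0251, 0.1055]
tool_rot: [0.701, 0.713, -0.0, -0.0]
ft_force: [-0.1, 0.5, -2.0]
grip_width: 0.0536
grasp_force: 67.1
```

Run:
```python
from h import *
im,K,e,A,o=snap();show("",p=o["eef_pos"],f=o["ft_force"],g=o["grip_width"],F=o["grasp_force"],yaw=np.degrees(2*np.arctan2(o["tool_rot"][1],o["tool_rot"][0])));rings(im,None,M,K,e,A,.161)
cv2.imwrite("pics/w5.png",im[:,:,::-1])
```

```text
{'p': [0.4671, -0.0248, 0.1057], 'f': [0.4614, 0.0743, -0.6974], 'g': 0.0535, 'F': 67.0832, 'yaw': 90.941}
yellow 466.4 -23.6 axes 38.8 39.9
yellow 538.7 39.9 axes 24.8 38.5
white 453.6 -52.4 axes 26.7 47.1
```

View pics/w5.png

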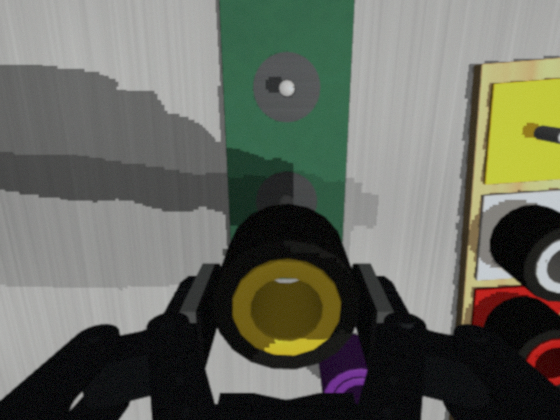

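The yellow wheel is held upright at (466,-24) mm, right above its post. Lowering and releasing.

Emit:
move_arm([
  [[0, -0.001, -0.04, 0, 30], [0, -0.001, -0.075, 0, 30], [0, -0.001, -0.093, 0, 30], [0, -0.001, -0.096, 0, 30], [0, -0.001, -0.096, 0, 30]],
])

```text
clock: 7.7
eef_pos: [0.4671, -0.0254, 0.0102]
tool_rot: [0.701, 0.713, -0.0, -0.0]
ft_force: [-7.1, 1.2, 15.0]
grip_width: 0.0537
grasp_force: 69.9
```

Emit:
move_arm([
  [[0, 0, 0, 0, 100], [0, 0, 0, 0, 100], [0, 0, 0, 0, 100], [0, 0, 0.05, 0, 100], [0, 0, 0.1, 0, 100]],
])

```text
clock: 8.32
eef_pos: [0.4664, -0.0256, 0.1094]
tool_rot: [0.701, 0.713, -0.001, -0.001]
ft_force: [1.4, -0.7, -0.5]
grip_width: 0.0855
grasp_force: 0.0
```

Emit:
move_arm([
  [[0.05, -0.008, 0, 2, 100], [0.1, -0.016, 0, 4, 100], [0.15, -0.023, 0, 5.6, 100], [0.1805, -0.027, 0, 5.6, 100], [0.1805, -0.027, -0.02, 5.6, 100]],
])

```text
clock: 8.95
eef_pos: [0.6514, -0.0532, 0.0894]
tool_rot: [0.666, 0.746, 0.002, 0.002]
ft_force: [-0.2, -0.2, -0.9]
grip_width: 0.0862
grasp_force: 0.0
```

Emit:
move_arm([
  [[0, 0, -0.03, 0, 100], [0, 0, -0.06, 0, 100], [0, 0, -0.082, 0, 100], [0, 0, -0.083, 0, 100], [0, 0, -0.083, 0, 30]],
])

```text
clock: 9.57
eef_pos: [0.648, -0.0528, 0.0066]
tool_rot: [0.665, 0.746, 0.0, 0.0]
ft_force: [0.5, 0.4, 0.3]
grip_width: 0.0698
grasp_force: 0.0
```

Emit:
move_arm([
  [[0, 0, 0, 0, 30], [0, 0, 0, 0, 30], [0, 0, 0, 0, 30], [0, 0, 0, 0, 30]],
])

```text
clock: 10.07
eef_pos: [0.6491, -0.0529, 0.008]
tool_rot: [0.665, 0.746, 0.001, 0.002]
ft_force: [0.5, -0.2, 6.2]
grip_width: 0.0535
grasp_force: 63.8
```

Emit:
move_arm([
  [[0, 0, 0.05, 0, 30], [0, 0, 0.1, 0, 30], [-0.045, 0.026, 0.1, -2, 30], [-0.09, 0.052, 0.1, -4, 30], [-0.135, 0.078, 0.1, -5.6, 30]],
])

```text
clock: 10.7
eef_pos: [0.5105, 0.0259, 0.1058]
tool_rot: [0.702, 0.713, -0.0, -0.0]
ft_force: [-0.1, 0.6, -0.4]
grip_width: 0.0537
grasp_force: 63.8
```

Emit:
move_arm([
  [[-0.047, 0.028, 0, 0, 30], [-0.047, 0.028, 0, 0, 30], [-0.047, 0.028, 0, 0, 30]],
])

```text
clock: 11.08
eef_pos: [0.4661, 0.0534, 0.1064]
tool_rot: [0.701, 0.713, 0.001, 0.001]
ft_force: [0.4, 0.1, -0.7]
grip_width: 0.0538
grasp_force: 63.8
```

Run:
```python
from h import *
im,K,e,A,o=snap();show("",p=o["eef_pos"],g=o["grip_width"],F=o["grasp_force"],yaw=np.degrees(2*np.arctan2(o["tool_rot"][1],o["tool_rot"][0])))
print("held");rings(im,None,{k:M[k] for k in("white",)},K,e,A,.161);print("placed");rings(im,None,{k:M[k] for k in("yellow",)},K,e,A,.065)
cv2.imwrite("pics/w6.png",im[:,:,::-1])
```

```text
{'p': [0.4667, 0.0532, 0.1065], 'g': 0.0535, 'F': 63.8144, 'yaw': 90.9555}
held
white 466.4 28.7 axes 36.7 61.8
white 381.9 35.6 axes 26.2 74.1
white 550.0 52.3 axes 27.9 39.0
placed
yellow 606.6 45.5 axes 63.6 67.9
```

View pics/w6.png

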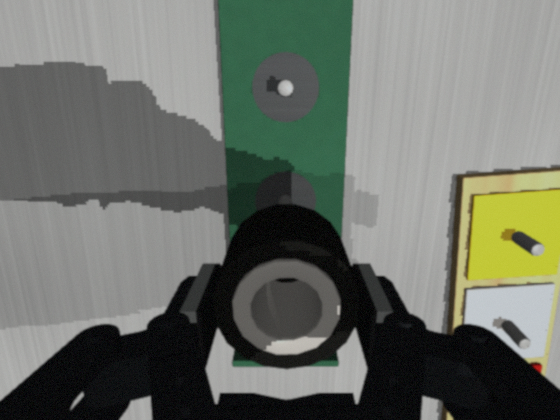

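The white wheel is held upright at the same image position as the yellow one was, centred over its post. Lowering it, then checking both with the fixed cameras.

Emit:
move_arm([
  [[0, -0.001, -0.04, 0, 30], [0, -0.001, -0.075, 0, 30], [0, -0.001, -0.093, 0, 30], [0, -0.001, -0.096, 0, 30], [0, -0.001, -0.096, 0, 30]],
])

```text
clock: 11.8
eef_pos: [0.4651, 0.0516, 0.0109]
tool_rot: [0.701, 0.713, -0.001, -0.001]
ft_force: [-6.6, -0.3, 14.1]
grip_width: 0.0533
grasp_force: 66.7
```

Emit:
move_arm([
  [[0, 0, 0, 0, 100], [0, 0, 0, 0, 100], [0, 0, 0, 0, 100], [0, 0, 0.05, 0, 100], [0, 0, 0.1, 0, 100]],
])

```text
clock: 12.42
eef_pos: [0.4648, 0.0521, 0.1104]
tool_rot: [0.701, 0.713, -0.001, -0.001]
ft_force: [1.3, -0.2, -0.6]
grip_width: 0.0855
grasp_force: 0.0
```

Emit:
move_arm([
  [[0.055, -0.01, 0, 2, 100], [0.1, -0.055, 0, 4, 100], [0.14, -0.1, 0, 5.6, 100], [0.175, -0.145, 0, 5.6, 100], [0.191, -0.182, 0, 5.6, 100]],
])

```text
clock: 13.05
eef_pos: [0.658, -0.1318, 0.109]
tool_rot: [0.666, 0.746, 0.0, 0.0]
ft_force: [0.3, -0.8, 0.1]
grip_width: 0.0853
grasp_force: 0.0
```

Run:
```python
from h import *
s=vision.camera("side");K=np.array(s["camera_matrix"]);e,A=pose(s);print(proj([[.467,-.025,.065],[.466,.053,.065]],K,e,A).round(0).tolist())
rings(s["color"],None,{k:M[k] for k in("yellow","white")},K,e,A,.065)
im,K,e,A,o=snap();show("",p=o["eef_pos"],g=o["grip_width"],v=o["joint_vel"]);rings(im,None,{k:M[k] for k in("red","blue","yellow")},K,e,A,.061)
cv2.imwrite("pics/w7.png",np.hstack([cv2.resize(im,(400,300)),cv2.resize(s["color"][160:340,220:400],(300,300))])[:,:,::-1])
```

```text
[[337.0, 244.0], [324.0, 262.0]]
yellow 468.5 -26.0 axes 44.7 46.4
white 466.5 50.3 axes 36.4 39.0
{'p': [0.6576, -0.1343, 0.1086], 'g': 0.085, 'v': [0.0555, -0.0384, -0.0656, 0.0079, 0.0372, 0.0256]}
red 656.7 -129.4 axes 39.1 39.6
red 654.0 -118.9 axes 60.3 70.1
blue 663.9 -204.2 axes 40.3 40.9
```

View pics/w7.png

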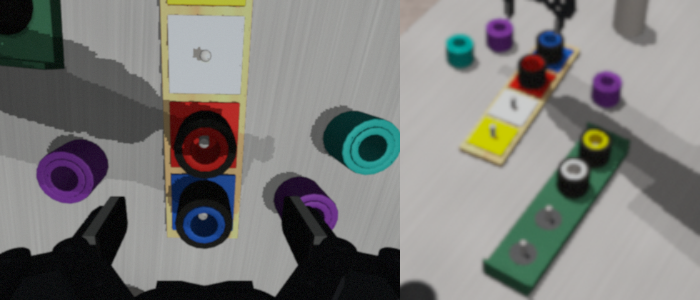

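Yellow and white are seated on the right-end and second posts, with the tops where they should be. Red is next, at (656.6,-129) mm.

Emit:
move_arm([
  [[0, 0.001, -0.04, 0, 100], [0, 0.001, -0.08, 0, 100], [0, 0.001, -0.104, 0, 100], [0, 0.001, -0.104, 0, 100], [0, 0.001, -0.104, 0, 30]],
])

```text
clock: 13.82
eef_pos: [0.6571, -0.1281, 0.0073]
tool_rot: [0.665, 0.747, 0.0, 0.001]
ft_force: [0.2, 0.3, 0.4]
grip_width: 0.0698
grasp_force: 0.0
```

Emit:
move_arm([
  [[0, 0, 0, 0, 30], [0, 0, 0, 0, 30], [0, 0, 0, 0, 30], [0, 0, 0, 0, 30]],
])

```text
clock: 14.32
eef_pos: [0.6583, -0.1289, 0.0086]
tool_rot: [0.665, 0.746, 0.001, 0.002]
ft_force: [-0.2, 0.1, 6.6]
grip_width: 0.0531
grasp_force: 64.5
```

Emit:
move_arm([
  [[0, 0, 0.05, 0, 30], [0, 0, 0.1, 0, 30], [-0.032, 0.043, 0.1, -2, 30], [-0.064, 0.086, 0.1, -4, 30], [-0.096, 0.13, 0.1, -5.6, 30]],
])

```text
clock: 14.95
eef_pos: [0.5594, 0.0022, 0.1064]
tool_rot: [0.702, 0.712, 0.0, 0.0]
ft_force: [0.7, -0.1, -0.6]
grip_width: 0.0531
grasp_force: 63.8
```

Emit:
move_arm([
  [[-0.032, 0.043, 0, 0, 30], [-0.064, 0.086, 0, 0, 30], [-0.096, 0.129, 0, 0, 30], [-0.096, 0.129, 0, 0, 30], [-0.096, 0.129, -0.01, 0, 30]],
])

```text
clock: 15.58
eef_pos: [0.4657, 0.1306, 0.0968]
tool_rot: [0.701, 0.713, 0.001, 0.001]
ft_force: [-0.1, -0.2, -1.4]
grip_width: 0.053
grasp_force: 63.8
```

Run:
```python
from h import *
im,K,e,A,o=snap();show("",p=o["eef_pos"],g=o["grip_width"],F=o["grasp_force"],yaw=np.degrees(2*np.arctan2(o["tool_rot"][1],o["tool_rot"][0])))
rings(im,None,{k:M[k] for k in("red",)},K,e,A,.151)
```

```text
{'p': [0.4646, 0.1297, 0.0948], 'g': 0.053, 'F': 63.8105, 'yaw': 90.9316}
red 463.9 131.7 axes 37.8 38.8
```

Emit:
move_arm([
  [[0, -0.001, -0.04, 0, 30], [0, -0.001, -0.07, 0, 30], [0, -0.001, -0.084, 0, 30], [0, -0.001, -0.086, 0, 30], [0, -0.001, -0.086, 0, 30]],
])

```text
clock: 16.3
eef_pos: [0.463, 0.1277, 0.0122]
tool_rot: [0.702, 0.713, -0.001, -0.001]
ft_force: [-9.7, -2.9, 21.8]
grip_width: 0.053
grasp_force: 66.6
```

Emit:
move_arm([
  [[0, 0, 0, 0, 100], [0, 0, 0, 0, 100], [0, 0, 0, 0, 100], [0, 0, 0.05, 0, 100], [0, 0, 0.1, 0, 100]],
])

```text
clock: 16.92
eef_pos: [0.4637, 0.129, 0.1103]
tool_rot: [0.701, 0.713, -0.001, -0.001]
ft_force: [0.7, 0.3, 0.5]
grip_width: 0.0854
grasp_force: 0.0
```

Emit:
move_arm([
  [[0.025, -0.042, 0.01, 0, 100], [0.05, -0.084, 0.01, 0, 100], [0.08, -0.13, 0.01, 2, 100], [0.11, -0.18, 0.01, 4, 100], [0.14, -0.23, 0.01, 5.6, 100]],
])

```text
clock: 17.55
eef_pos: [0.6053, -0.1023, 0.1197]
tool_rot: [0.665, 0.747, 0.0, -0.0]
ft_force: [-0.1, 1.4, 0.6]
grip_width: 0.0853
grasp_force: 0.0
```

Emit:
move_arm([
  [[0.03, -0.05, -0.01, 0, 100], [0.0595, -0.104, -0.01, 0, 100], [0.0595, -0.104, -0.01, 0, 100], [0.0595, -0.104, -0.03, 0, 100]],
])

```text
clock: 18.05
eef_pos: [0.665, -0.2056, 0.0905]
tool_rot: [0.666, 0.746, 0.001, 0.001]
ft_force: [0.7, 0.4, 0.2]
grip_width: 0.0856
grasp_force: 0.0
```

Run:
```python
from h import *
im,K,e,A,o=snap();show("",p=o["eef_pos"],g=o["grip_width"],yaw=np.degrees(2*np.arctan2(o["tool_rot"][1],o["tool_rot"][0])))
rings(im,None,{k:M[k] for k in("blue","purple")},K,e,A,.061)
```

```text
{'p': [0.6625, -0.2043, 0.0863], 'g': 0.0854, 'yaw': 96.5454}
blue 663.9 -204.6 axes 39.4 40.0
blue 660.9 -193.8 axes 59.7 68.1
purple 761.3 -187.6 axes 48.5 57.5
purple 535.9 -173.7 axes 49.8 50.2
```

Emit:
move_arm([
  [[0, 0, -0.04, 0, 100], [0, 0, -0.07, 0, 100], [0, 0, -0.084, 0, 100], [0, 0, -0.084, 0, 100], [0, 0, -0.084, 0, 30]],
])

```text
clock: 18.77
eef_pos: [0.6652, -0.2049, 0.0079]
tool_rot: [0.665, 0.747, 0.001, 0.001]
ft_force: [0.3, 0.0, -0.1]
grip_width: 0.0699
grasp_force: 0.0
```

Emit:
move_arm([
  [[0, 0, 0, 0, 30], [0, 0, 0, 0, 30], [0, 0, 0, 0, 30], [0, 0, 0, 0, 30]],
])

```text
clock: 19.27
eef_pos: [0.6656, -0.2053, 0.0088]
tool_rot: [0.665, 0.746, 0.001, 0.002]
ft_force: [0.2, 0.6, 6.0]
grip_width: 0.0543
grasp_force: 63.7
```

Emit:
move_arm([
  [[0, 0, 0.05, 0, 30], [0, 0, 0.1, 0, 30], [-0.024, 0.048, 0.11, -2, 30], [-0.047, 0.096, 0.11, -4, 30], [-0.07, 0.144, 0.11, -5.6, 30]],
])

```text
clock: 19.9
eef_pos: [0.5933, -0.0596, 0.1167]
tool_rot: [0.702, 0.712, 0.001, 0.0]
ft_force: [0.9, 0.2, -1.0]
grip_width: 0.0542
grasp_force: 63.9
```

Emit:
move_arm([
  [[-0.024, 0.049, 0, 0, 30], [-0.048, 0.098, 0, 0, 30], [-0.072, 0.147, 0, 0, 30], [-0.096, 0.196, 0, 0, 30], [-0.12, 0.245, 0, 0, 30]],
])

```text
clock: 20.52
eef_pos: [0.4731, 0.1857, 0.1166]
tool_rot: [0.701, 0.713, 0.001, 0.0]
ft_force: [1.1, 0.2, -0.4]
grip_width: 0.0541
grasp_force: 63.9
```

Emit:
move_arm([
  [[-0.011, 0.0245, 0, 0, 30], [-0.011, 0.0245, -0.01, 0, 30], [-0.011, 0.0245, -0.02, 0, 30]],
])

```text
clock: 20.9
eef_pos: [0.4631, 0.2083, 0.0955]
tool_rot: [0.701, 0.713, 0.0, 0.0]
ft_force: [-0.7, 0.2, -1.5]
grip_width: 0.0544
grasp_force: 63.9
```

Run:
```python
from h import *
im,K,e,A,o=snap();show("",p=o["eef_pos"],g=o["grip_width"],F=o["grasp_force"],yaw=np.degrees(2*np.arctan2(o["tool_rot"][1],o["tool_rot"][0])))
rings(im,None,{k:M[k] for k in("blue",)},K,e,A,.151)
```

```text
{'p': [0.4621, 0.2074, 0.0939], 'g': 0.0546, 'F': 63.8745, 'yaw': 90.903}
blue 461.6 211.5 axes 37.7 38.7
```

Emit:
move_arm([
  [[0.001, -0.002, -0.04, 0, 30], [0.001, -0.002, -0.07, 0, 30], [0.001, -0.002, -0.084, 0, 30], [0.001, -0.002, -0.086, 0, 30], [0.001, -0.002, -0.086, 0, 30]],
])

```text
clock: 21.62
eef_pos: [0.4622, 0.2051, 0.0122]
tool_rot: [0.701, 0.713, -0.002, -0.001]
ft_force: [-8.2, -4.7, 18.8]
grip_width: 0.0545
grasp_force: 66.9
```

Emit:
move_arm([
  [[0, 0, 0, 0, 100], [0, 0, 0, 0, 100], [0, 0, 0, 0, 100], [0, 0, 0.05, 0, 100], [0, 0, 0.1, 0, 100]],
])

```text
clock: 22.25
eef_pos: [0.4634, 0.2065, 0.1104]
tool_rot: [0.701, 0.713, -0.001, -0.0]
ft_force: [0.9, 1.0, -0.1]
grip_width: 0.0855
grasp_force: 0.0
```

Emit:
move_arm([
  [[-0.02, -0.05, 0.03, 0, 100], [-0.04, -0.1, 0.06, 0, 100], [-0.06, -0.15, 0.09, 0, 100], [-0.08, -0.2, 0.1, 0, 100], [-0.1, -0.25, 0.1, 0, 100]],
])

```text
clock: 22.88
eef_pos: [0.3641, -0.0447, 0.2112]
tool_rot: [0.701, 0.713, 0.001, 0.001]
ft_force: [0.5, -1.0, 0.0]
grip_width: 0.0856
grasp_force: 0.0
```

Emit:
move_arm([
  [[-0.01, -0.055, 0, 0, 100], [-0.02, -0.11, 0, 0, 100], [-0.03, -0.165, 0, 0, 100], [-0.04, -0.22, 0, 0, 100], [-0.04, -0.22, 0, 0, 100]],
])

```text
clock: 23.5
eef_pos: [0.323, -0.2665, 0.2097]
tool_rot: [0.704, 0.711, -0.0, 0.0]
ft_force: [-0.2, 0.5, -0.6]
grip_width: 0.0854
grasp_force: 0.0
```

Run:
```python
from h import *
P=[[.467,-.0252,.065],[.4656,.053,.065],[.4643,.131,.065],[.463,.209,.065]];crop=[]
for n in("side","top"):
    s=vision.camera(n);K=np.array(s["camera_matrix"]);e,A=pose(s);im=s["color"];print(n);rings(im,None,{k:M[k] for k in("yellow","white","red","blue")},K,e,A,.065)
    u,v=proj(P,K,e,A).mean(0).astype(int);crop.append(cv2.resize(im[max(0,v-75):v+75,u-100:u+100],(400,300)))
cv2.imwrite("pics/end.png",np.hstack(crop)[:,:,::-1]);o=monitor.get_obs();show("",t=o["clock"],p=o["eef_pos"],f=o["ft_force"])
```

```text
side
yellow 468.3 -25.9 axes 44.3 45.6
white 353.9 -898.1 axes 41.4 66.9
red 463.6 127.0 axes 44.2 45.9
red 630.5 -84.9 axes 65.7 71.8
blue 463.5 205.6 axes 42.9 44.6
blue 637.0 -159.4 axes 64.7 71.2
top
yellow 467.9 -26.9 axes 41.1 42.2
yellow 815.3 458.7 axes 21.3 33.0
red 464.1 125.9 axes 41.0 43.2
red 587.6 -413.6 axes 30.0 32.1
red 651.7 -125.1 axes 72.1 72.9
blue 463.6 204.1 axes 42.3 43.7
blue 658.8 -199.7 axes 72.0 72.8
{'t': 23.6, 'p': [0.3235, -0.2634, 0.2097], 'f': [-0.1236, 1.2117, -0.6581]}
```

View pics/end.png

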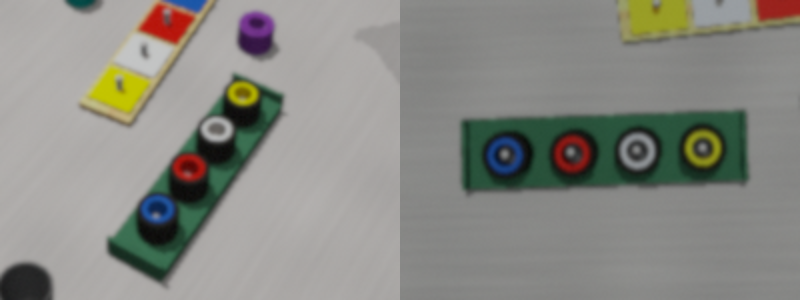

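The final views show blue, red, white and yellow from left to right on the posts. Both cameras place the measured ring tops consistently at z = 65 mm, so they are flat and fully down, and the arm is clear.

```bash
python3 -c "
from workcell import job
print(job.job_done())"
```

```text
the job is handed in; nothing more can be done
None
```

All four wheels are on the press rack in reverse order (blue, red, white, yellow from left to right), let go and looking flat and fully down in the final camera views; I handed the job in at about 24 s, with the result of the judging not shown.

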